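# Lock the work rest into its stand

## Task

Take the T-shaped work rest out of the drilled block, squeeze its spring button flush and slide its stem down into the tube of the stand, until the bar sits fully home on the tube's rim and the button has popped out through the hole in the tube's wall. The hole may be turned a little from the front of the stand, so feel for it by twisting; push and twist gently, and stop twisting as soon as the button pops, so as not to strain it. Then let go, and leave the other things on the bench as they lie.

Things in the scene. Friction and masses are not known exactly. Their poses are not given: they have to be found in the camera images.
- rest_mid (a point): work rest, loose, 84 mm tall: round aluminium stem (25 mm diameter, 66 mm long) under a wooden cross bar 84 x 18 x 18 mm. Point on the stem's axis, 42 mm above its lower end and 42 mm below the bar's flat top. z up the stem, y along the bar, button on the -x side. The bar is narrower (18 mm along x) than the stem, so fingers can reach down past it on the -x and +x sides.
- work_rest: the same work rest; origin at the centre of the stem's lower end, same axes. It starts upright, its lower 14 mm in the middle hole of a drilled wooden block (100 x 150 x 22 mm), and weighs 0.15 to 0.25 kg.
- spring_button (a joint): oblong dark button in the stem, 8 mm wide, 20 to 44 mm above the stem's lower end, square-edged: does not ride over the rim; must not bear over 18 N. In m: 0 = out, 8 mm proud; 0.008 = flush with the stem (7 N; 3 N to start). Moves as one piece: pressing its upper half draws in its lower half. In the plain tube it reads 0.005 to 0.007; popped into the hole, about 0.
- stand_mouth (a point): centre of the mouth of the stand's upright steel tube, at the rim, 85 mm above the bench; z up, stand's front is -x. Bore 27.6 mm, 34 mm outside; bell mouth 7 mm deep, at the rim 34 mm wide inside, 42 outside. One hole in the wall, 11 mm wide, 19 to 46 mm below the rim: the button meets it (within about 0.1 rad) when the bar's underside rests on the rim.
- stand: the fixed stand: bolted grey foot 110 x 110 mm with the tube; origin at the centre of the foot's underside, same axes. The tube's hole faces the front (-x), but the tube may be clamped turned up to 0.45 rad either way about z; this is not measured.
- tape_measure: bystander: yellow tape measure
- sanding_block: bystander: dark sanding block, 66x100x24 mm
- pencil: bystander: pencil
- oil_tin: bystander: flat yellow oil tin, 113 mm tall
- offcut: bystander: pine offcut, 45x140x19 mm
Not all that is in view belongs to the job. What is shaped like the work_rest but pink is not meant.

How it is judged:
By the outcome, as a careful person would: the job done as asked, in the order asked, and still so for the second after the job is handed in, with the robot touching nothing.
It also fails if it takes over 51 s, if anything falls off the work surface, if the arm or the gripper's body presses on something with over 40 N, if the wrist force passes 120 N, or if a joint passes its speed limit or range.

## Robot

A 7-joint arm with a two-finger parallel gripper is mounted at the origin on a cart in front of the work surface, level with it; the furniture and walls round the work are solid. World frame = base frame: x ahead of the robot, y to its left, z up, the work surface at z = 0. Lengths are in m, angles in rad, forces in N, time in s.
With the tool pointing down it reaches from about 0.4 to 0.85 m from the base axis. Payload 10.4 kg.
Tool frame: the origin (TCP) lies on the centre line of the jaws, within the pads' length; the fingertips stand 14 mm ahead of it and the grasp point (between the pads) lies 5 mm behind it (manip.tip_reach is the distance from the TCP to the fingertips, in m); z points along the fingers, y is the line along which they close (so a half turn about z gives the same grasp; the last joint's range is limited). The gripper opens to 85 mm and grips with 20 to 120 N. Pads are 22 mm wide; open, the fingers measure 114 mm over their backs; the gripper's body (76 mm by 85 mm) begins 54 mm behind the grasp point. The pads swing forward as they close: fully open they stand 13 mm farther back than shut.
Start: joints at [-1.295, 0.332, -0.065, 1.46, 0.022, 1.35, -0.088], TCP at [0.184, 0.597, 0.245] pointing down, gripper open.
Joint ranges: [-2.6, 2.6], [-0.5, 2.12], [-1.47, 1.34], [0.16, 2.42], [-1.27, 4.41], [0.06, 2.06], [-2.6, 2.6]. Speed limits (rad/s): [2.22, 2.22, 2.79, 2.79, 3.14, 3.14, 3.14].

## Interface

Orientations are given as a unit quaternion [x, y, z, w].
In Python, from workcell import manip gives the robot as it stands.
- The arm moves only by the shell command python3 -m pendant 'ROWS' [FORCE]. ROWS is JSON, a list of rows, each a list of 7 numbers: the shift along the tool's x, y, z in units of 50 mm (1.0 is 50 mm), then the turn, a rotation vector about the tool's x, y, z in units of 8 degrees (1.0 is 8 degrees), then the opening, from -1 (shut) to 1 (fully open), so that 0 is half open. In form: [[dx, dy, dz, ax, ay, az, jaw], ...]. A call has exactly 10 rows; each row is the pose to reach, as a shift and turn from the pose commanded when the call began, along the tool's axes at that moment; what a row does not reach only later rows make up. A row lasts 1/8 s, in which the tool goes at most 62.5 mm and 10.7 degrees, less where a joint would pass 70% of its speed; a pose out of reach is approached as far as the arm can. A call with a gripper value outside its range is refused whole. The fingers move at their own pace and stop on an object; FORCE is the grip in N (left out, the last holds). Time passes only in rows, so rows that repeat a pose let the fingers close, or fill a call up. It gives the time, the measured TCP pose, the force, the opening and the grip force at its end, in the units of the state.
- manip.get_obs(): the state, without advancing time (a new reading comes with each control period).
- manip.camera(name): name is "side" or "top"; returns (picture, depth): 420x560x3 uint8, red, green, blue; 420x560 float32, m along the optical axis (not along the pixel's ray), 0 where there is no reading.
- manip.get_calibration(name): a dict with "fx", "fy", "cx", "cy" (pixels), "D" ([k1, k2, p1, p2, k3] as OpenCV has them; the pictures are not rectified), "xyz" and "orientation" of the camera in the world. Camera axes: x right, y up, looking along -z (the intrinsics and any distortion apply to the point x, -y, -z); pixel columns grow to the right and rows downward; lengths in m; the calibration is good to about 2 mm. A picture is of the moment at which its call begins. get_calibration takes no time and is no camera call.
- manip.hand_in(): hands the job in; it is judged then, once.
Trained networks look in the newest picture that a camera, given by its name, has taken for a name from the list of things; names that differ only in an ending like _2 or _b are one class to them, and where a whole thing is asked for, a point or a joint stands for the part that bears it (a point fixed in the world has none). Each returns a list of dicts, best first, with "p" (0 to 1); they miss things now and then, are a little off and sometimes report something else, mostly with a low value. They report only what shows in the picture. A call takes as long as a camera call. They do not tell look-alikes from the thing itself.
- manip.find_in(thing, camera): "box" ([left, top, right, bottom] in pixels, round what is visible of it).
- manip.trace(thing, camera): "pixels" (420x560 bool, what is visible of it) and "box" ([left, top, right, bottom] in pixels, round what is visible of it).
- manip.tip_of(thing, camera): "pixel" ([column, row] in pixels: a listed point, or the origin of a listed thing).
The state is a dict: "clock": time; "joint_pos": joint angles; "joint_velocities": joint speeds; "tau": joint torques, N m; "position": TCP position; "ee_rot": TCP orientation; "ft_force": force on the tool from outside, world axes, zero at the start; "torque": the same for the moment, N m; "grip_width": opening from 0.0 (shut) to 1.0 (fully open); "grasp_force": force on a finger pad.
Only numpy, scipy, OpenCV 4.12 (cv2) and the standard library are available. Lean on these libraries where they do the work, as an engineer would, in place of code of your own. Each camera call takes 0.05 s, during which the arm holds its last target. There are 200 camera calls.

## Working session

There is one attempt and no reset: what is moved stays moved. The work goes in short steps, Python scripts to look and compute and a shell command to move; the robot and the scene stay as the last step left them, time stands still between calls to the robot, and variables do not carry over. Pictures are saved under pics/ and viewed, at most 10 in all, crops included, and the job is handed in when it is done.

```bash
mkdir -p pics; cat > h.py <<'E'
import numpy as np, cv2
from scipy.spatial.transform import Rotation as R
from workcell import manip
def pix2world(c,u,v,d=None,z=None):
    k=manip.get_calibration(c)
    K=np.array([[k['fx'],0,k['cx']],[0,k['fy'],k['cy']],[0,0,1]])
    uv=np.array([[np.atleast_1d(u),np.atleast_1d(v)]],float)[0].T.reshape(-1,1,2)
    p=cv2.undistortPoints(uv,K,np.array(k['D'])).reshape(-1,2)
    r=np.c_[p[:,0],-p[:,1],-np.ones(len(p))]
    M=R.from_quat(k['orientation']).as_matrix(); o=np.array(k['xyz']); w=r@M.T
    s=(np.atleast_1d(d)[:,None] if d is not None else ((z-o[2])/w[:,2])[:,None])
    return o+w*s
def world2pix(c,P):
    k=manip.get_calibration(c)
    K=np.array([[k['fx'],0,k['cx']],[0,k['fy'],k['cy']],[0,0,1]])
    M=R.from_quat(k['orientation']).as_matrix()
    q=(np.atleast_2d(P)-np.array(k['xyz']))@M*[1,-1,-1]
    return cv2.projectPoints(q,np.zeros(3),np.zeros(3),K,np.array(k['D']))[0].reshape(-1,2)
def cloud(c,dep):
    v,u=np.nonzero(dep>0); return u,v,pix2world(c,u,v,dep[v,u])
E
python3 - <<'E'
from h import *
for c in('top','side'):
    im,d=manip.camera(c); cv2.imwrite(f'pics/{c}0.png',im[:,:,::-1]); np.savez(f'{c}0.npz',im=im,d=d)
    print(c,manip.get_calibration(c))
    for t in('work_rest','stand','spring_button'):
        print(t,[(np.round(x['box']),round(x['p'],2)) for x in manip.find_in(t,c)])
    for t in('rest_mid','stand_mouth'):
        print(t,[(np.round(x['pixel']),round(x['p'],2)) for x in manip.tip_of(t,c)])
print(manip.get_obs())
E
```

```text
top {'fx': 435.75401712505885, 'fy': 435.75401712505885, 'cx': 275.72473257452396, 'cy': 204.41818841377193, 'D': array([-0.0155174,  0.       ,  0.       ,  0.       ,  0.       ]), 'xyz': array([ 0.41397402, -0.03983595,  0.97546665]), 'orientation': array([ 0.05722834, -0.07482283, -0.69507596,  0.71273829])}
work_rest [(array([308., 219., 349., 244.]), 0.81), (array([276., 283., 304., 320.]), 0.64), (array([126., 197., 183., 252.]), 0.37)]
stand [(array([132., 199., 184., 254.]), 0.85)]
spring_button []
rest_mid [(array([329., 232.]), 0.77), (array([290., 299.]), 0.6)]
stand_mouth [(array([147., 215.]), 0.77), (array([180., 168.]), 0.16)]
side {'fx': 494.6331854069315, 'fy': 494.6331854069315, 'cx': 280.9674605150348, 'cy': 214.21336995853693, 'D': array([0.06198343, 0.        , 0.        , 0.        , 0.        ]), 'xyz': array([0.57205816, 1.02506602, 0.61370632]), 'orientation': array([-3.71496803e-04,  5.30496765e-01,  8.47663302e-01, -6.32223656e-03])}
work_rest [(array([293., 192., 309., 221.]), 0.87), (array([344., 208., 375., 241.]), 0.76)]
stand []
spring_button [(array(
[... 230 characters left out ...]
joint_pos': array([-1.29461263,  0.33219268, -0.06470944,  1.46011979,  0.02159649,
        1.34989658, -0.08848113]), 'joint_velocities': array([-0.00029403, -0.00042409, -0.00050638, -0.00050304, -0.00174166,
       -0.00062427, -0.00149667]), 'tau': array([ 3.29871027e-04, -6.24942327e+01,  4.92497685e-02, -3.91702366e+01,
        1.64886983e-02,  1.85365177e-03,  3.08026671e-06]), 'position': array([0.18395412, 0.59732812, 0.24533266]), 'ee_rot': array([ 1.48821612e-01,  9.88864058e-01,  3.99187005e-05, -6.41235144e-06]), 'ft_force': array([1.04277442, 0.89686865, 0.60245166]), 'torque': array([-0.01597798, -0.00556835,  0.01355995]), 'grasp_force': 0.0, 'grip_width': 1.0011618835734102}
```

View pics/top0.png

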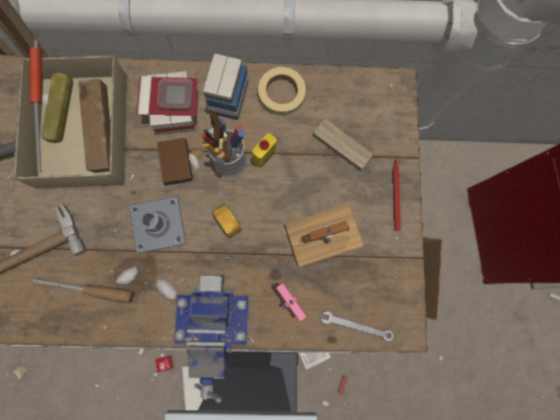

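View pics/side0.png

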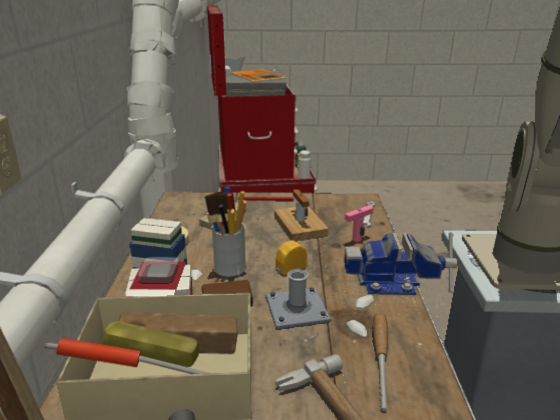

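```bash
python3 - <<'E'
from h import *
t=np.load('top0.npz'); s=np.load('side0.npz')
a=cv2.resize(t['im'][200:270,280:370],None,fx=6,fy=6,interpolation=2)
b=cv2.resize(s['im'][180:250,260:400],None,fx=4,fy=6,interpolation=2)[:, :]
c=cv2.resize(t['im'][190:260,120:195],None,fx=6,fy=6,interpolation=2)
W=np.zeros((420,1000,3),np.uint8)
cv2.imwrite('pics/crop.png',cv2.resize(np.hstack([a,c]),(792,336))[:,:,::-1])
d=cv2.resize(s['im'][180:245,270:390],None,fx=6,fy=6,interpolation=2)
cv2.imwrite('pics/crop2.png',d[:,:,::-1])
u,v,P=cloud('top',t['d'])
def sel(u0,u1,v0,v1,z0,z1):
    m=(u>=u0)&(u<=u1)&(v>=v0)&(v<=v1)&(P[:,2]>z0)&(P[:,2]<z1); return P[m]
Q=sel(295,360,210,255,.075,.13); print('bar',len(Q),np.median(Q,0),Q.min(0),Q.max(0))
r=cv2.minAreaRect(Q[:,:2].astype(np.float32)*1000); print(r)
for bw in [(.015,.03)]:
    B=sel(280,370,200,270,*bw); print('block',len(B),np.median(B,0),cv2.minAreaRect(B[:,:2].astype(np.float32)*1000))
Q=sel(130,190,195,256,.078,.1); print('rim',len(Q),np.median(Q,0),Q.min(0),Q.max(0),cv2.minEnclosingCircle(Q[:,:2].astype(np.float32)*1000))
F=sel(125,195,190,260,.004,.02); print('foot',len(F),np.median(F,0),cv2.minAreaRect(F[:,:2].astype(np.float32)*1000))
F=sel(200,400,100,280,-.02,.004); print('bench z',np.median(F[:,2]))
E
```

```text
bar 380 [ 0.52925    -0.1682354   0.09163988] [ 0.50967785 -0.20991095  0.07555195] [ 0.55100825 -0.12736997  0.09763046]
((530.6835327148438, -168.355224609375), (22.686080932617188, 84.44755554199219), 21.94324493408203)
block 2595 [ 0.52608472 -0.16519737  0.02205284] ((530.3989868164062, -168.63357543945312), (100.11912536621094, 150.9709930419922), 19.019947052001953)
rim 170 [0.54588116 0.20546539 0.08364329] [0.5262773  0.18265764 0.0781358 ] [0.56409288 0.22303183 0.08828266] ((544.1864624023438, 202.57427978515625), 20.693008422851562)
foot 2040 [0.53734106 0.19425091 0.0107729 ] ((545.246337890625, 196.44976806640625), (158.9093017578125, 157.85365295410156), 2.468519687652588)
bench z 8.621926361818133e-05
```

View pics/crop.png

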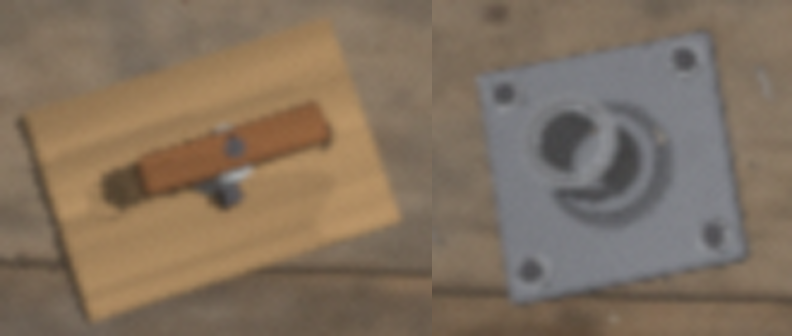

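View pics/crop2.png

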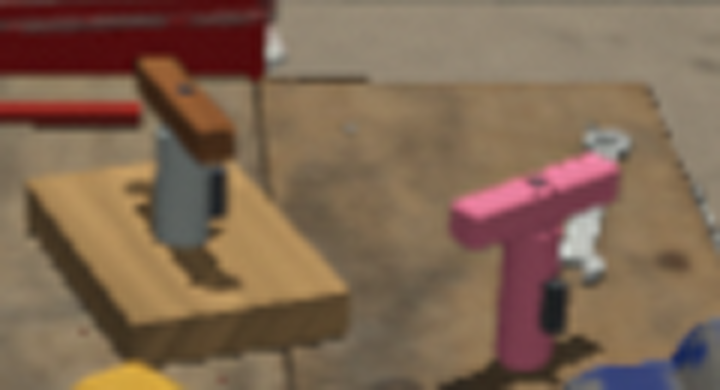

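```bash
python3 - <<'E'
from h import *
t=np.load('top0.npz'); s=np.load('side0.npz')
print('tips top', pix2world('top',147,215,z=.085),pix2world('top',329,232,z=.05),'side',pix2world('side',298,275,z=.085),pix2world('side',300,207,z=.05))
print('pink',pix2world('top',290,299,z=.05))
for c,dd in(('top',t),('side',s)):
    u,v,P=cloud(c,dd['d']); I=dd['im'][v,u].astype(float)
    m=(abs(P[:,0]-.53)<.06)&(abs(P[:,1]+.168)<.06)&(P[:,2]>.076)
    Q=P[m]; w=np.linalg.eigh(np.cov(Q[:,:2].T))[1][:,1]; w*=np.sign(w[1])
    print(c,'bar',len(Q),Q.mean(0),'yaw',np.degrees(np.arctan2(-w[0],w[1])),np.percentile(Q[:,2],[50,95]), cv2.minAreaRect(Q[Q[:,2]>.088][:,:2].astype(np.float32)*1000))
    m=(abs(P[:,0]-.544)<.03)&(abs(P[:,1]-.2026)<.03)&(P[:,2]>.08)&(P[:,2]<.1)
    Q=P[m]; print('rim',len(Q),cv2.minEnclosingCircle(Q[:,:2].astype(np.float32)*1000),np.percentile(Q[:,2],[50,95]))
    # foot by grey colour
    m=(abs(P[:,0]-.544)<.09)&(abs(P[:,1]-.2026)<.09)&(P[:,2]>-.01)&(P[:,2]<.03)&(I[:,2]>=I[:,0])
    Q=P[m]; hull=cv2.minAreaRect(Q[:,:2].astype(np.float32)*1000); print('foot',len(Q),hull,np.median(Q[:,2]))
# bar yaw by colour mask top
im=t['im'].astype(int); sub=np.zeros(im.shape[:2],bool); sub[205:255,295:360]=1
m=sub&(im[...,0]-im[...,2]>35)&(im[...,0]<170)
hs=cv2.cvtColor(t['im'],cv2.COLOR_RGB2HSV); print(hs[232,315],hs[228,340],hs[250,310],hs[215,330])
E
```

```text
tips top [[0.55331149 0.20411453 0.085     ]] [[ 0.53240691 -0.17657784  0.05      ]] side [[0.54469602 0.20780246 0.085     ]] [[ 0.53084706 -0.18024648  0.05      ]]
pink [[ 0.39005367 -0.09518881  0.05      ]]
top bar 377 [ 0.52945232 -0.16781459  0.09110771] yaw 18.852770880089185 [0.09165702 0.0943052 ] ((530.314697265625, -168.92169189453125), (17.936405181884766, 83.66063690185547), 18.810924530029297)
rim 156 ((544.1864624023438, 202.57427978515625), 20.693008422851562) [0.08399056 0.08650714]
foot 1959 ((544.6455688476562, 201.4722900390625), (107.63166046142578, 107.32190704345703), 13.086729049682617) 0.011218908409023953
side bar 164 [ 0.53247665 -0.15919124  0.08657487] yaw 21.14797868079449 [0.08862144 0.0919092 ] ((532.3843383789062, -166.20188903808594), (17.97840690612793, 88.66226196289062), 18.49738311767578)
rim 112 ((546.4976806640625, 201.9794464111328), 21.71038246154785) [0.08246499 0.08438608]
foot 1660 ((546.1790161132812, 203.34991455078125), (109.37642669677734, 111.76229095458984), 12.965770721435547) 0.009638456298959819
[ 13 144 138] [ 13 144 145] [ 17 110 162] [ 16 111 168]
```

```bash
cat >> h.py <<'E'
def go(*T):
    "targets (x,y,z,yaw_deg of tool y) -> row numbers from present pose"
    o=manip.get_obs(); r=R.from_quat(o['ee_rot']); M=r.as_matrix(); p=o['position']
    for x,y,z,a in T:
        a=np.radians(a); ty=np.array([np.cos(a),np.sin(a),0]); tz=np.array([0,0,-1.]); tx=np.cross(ty,tz)
        G=np.c_[tx,ty,tz]; rv=R.from_matrix(M.T@G).as_rotvec()
        print(np.round(M.T@(np.array([x,y,z])-p)/.05,3),np.round(np.degrees(rv)/8,3))
def st():
    o=manip.get_obs(); M=R.from_quat(o['ee_rot']).as_matrix()
    print('t%.2f'%o['clock'],'p',np.round(o['position'],4),'yaw%.2f tilt%.2f'%(np.degrees(np.arctan2(M[1,1],M[0,1])),np.degrees(np.arccos(-M[2,2]))),'F',np.round(o['ft_force'],2),'T',np.round(o['torque'],3),'w%.3f g%.1f'%(o['grip_width'],o['grasp_force']),'q7 %.2f'%o['joint_pos'][6])
E
python3 -c "
from h import *; st(); print(manip.tip_reach)
go((.42,.28,.25,45),(.531,-.168,.2,18.8))"
```

```text
t0.60 p [0.184  0.5973 0.2453] yaw72.88 tilt0.00 F [1.04 0.9  0.6 ] T [-0.016 -0.006  0.014] w1.001 g0.0 q7 -0.09
0.014
[-6.38  -4.676 -0.094] [ 0.    -0.     3.485]
[-11.139 -12.586   0.905] [ 0.   -0.    6.76]
```

```bash
python3 -m pendant '[[-6.4,-4.7,-0.1,0,0,3.5,1],[-6.4,-4.7,-0.1,0,0,3.5,1],[-6.4,-4.7,-0.1,0,0,3.5,1],[-6.4,-4.7,-0.1,0,0,3.5,1],[-6.4,-4.7,-0.1,0,0,3.5,1],[-6.4,-4.7,-0.1,0,0,3.5,1],[-11.14,-12.59,0,0,0,6.76,1],[-11.14,-12.59,0,0,0,6.76,1],[-11.14,-12.59,0,0,0,6.76,1],[-11.14,-12.59,0,0,0,6.76,0.6]]' 40; python3 -c "
from h import *; st(); go((.531,-.168,.17,18.8),(.531,-.168,.057,18.8))"
```

```text
clock: 1.85
position: [0.472, 0.0526, 0.2479]
ee_rot: [0.583, 0.813, 0.001, 0.0]
ft_force: [0.1, 1.4, 0.3]
grip_width: 0.814
grasp_force: 0.0
t1.85 p [0.472  0.0526 0.2479] yaw18.74 tilt0.07 F [0.09 1.36 0.26] T [ 0.052 -0.051 -0.023] w0.814 g0.0 q7 0.11
[-4.559 -0.301  1.555] [ 0.008 -0.003 -0.008]
[-4.56  -0.304  3.815] [ 0.008 -0.003 -0.008]
```

```bash
python3 -m pendant '[[-4.5,-0.3,0.5,0,0,0,0.6],[-4.5,-0.3,0.8,0,0,0,0.6],[-4.5,-0.3,1.5,0,0,0,0.6],[-4.5,-0.3,1.5,0,0,0,0.6],[-4.5,-0.3,1.5,0,0,0,0.6],[-4.5,-0.3,1.5,0,0,0,0.6],[-4.5,-0.3,1.5,0,0,0,0.6],[-4.5,-0.3,1.5,0,0,0,0.6],[-4.5,-0.3,1.5,0,0,0,0.6],[-4.5,-0.3,1.5,0,0,0,0.6]]'; python3 -c "
from h import *; st(); go((.531,-.168,.057,18.8))"
```

```text
clock: 3.1
position: [0.5301, -0.1629, 0.1727]
ee_rot: [0.582, 0.813, 0.0, 0.0]
ft_force: [-0.5, 0.7, 0.3]
grip_width: 0.8
grasp_force: 0.0
t3.10 p [ 0.5301 -0.1629  0.1727] yaw18.82 tilt0.02 F [-0.54  0.65  0.3 ] T [ 0.021 -0.011  0.026] w0.800 g0.0 q7 0.70
[-0.103 -0.017  2.314] [ 0.003 -0.001  0.003]
```

```bash
python3 -m pendant '[[-0.1,-0.02,0.8,0,0,0,0.6],[-0.1,-0.02,1.6,0,0,0,0.6],[-0.1,-0.02,2.1,0,0,0,0.6],[-0.1,-0.02,2.31,0,0,0,0.6],[-0.1,-0.02,2.31,0,0,0,0.6],[-0.1,-0.02,2.31,0,0,0,0.6],[-0.1,-0.02,2.31,0,0,0,0],[-0.1,-0.02,2.31,0,0,0,-0.2],[-0.1,-0.02,2.31,0,0,0,-1],[-0.1,-0.02,2.31,0,0,0,-1]]' 40; python3 - <<'E'
from h import *
st()
im,d=manip.camera('side'); cv2.imwrite('pics/g1.png',cv2.resize(im[150:260,240:380],None,fx=5,fy=5,interpolation=2)[:,:,::-1])
E
```

```text
clock: 4.35
position: [0.5306, -0.1684, 0.0573]
ee_rot: [0.582, 0.813, 0.0, -0.0]
ft_force: [-3.2, -0.8, 5.8]
grip_width: 0.283
grasp_force: 39.0
t4.35 p [ 0.5306 -0.1684  0.0573] yaw18.79 tilt0.01 F [-3.16 -0.79  5.85] T [-0.112  0.734 -0.   ] w0.283 g39.0 q7 0.81
```

View pics/g1.png

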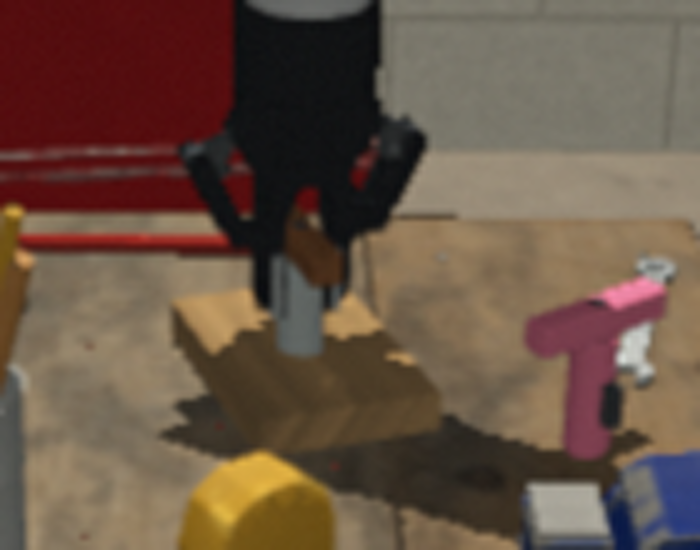

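```bash
python3 - <<'E'
from h import *
t=np.load('top0.npz'); u,v,P=cloud('top',t['d'])
for y0 in np.arange(-.15,.3,.05):
    m=(P[:,1]>=y0)&(P[:,1]<y0+.05)&(P[:,0]>.35)&(P[:,0]<.8)&(P[:,2]>.1); print(round(y0,2),len(P[m]),P[m].min(0) if m.any() else '',P[m].max(0)[2] if m.any() else '')
go((.531,-.168,.26,18.8),(.45,.03,.26,2),(.545,.202,.26,-14))
E
```

```text
-0.15 0  
-0.1 0  
-0.05 17 [ 0.70906337 -0.03639067  0.10129436] 0.1144592553063356
0.0 433 [0.65602554 0.00525513 0.10025969] 0.19681191000921705
0.05 646 [0.65565522 0.05002765 0.10004459] 0.20189187125482655
0.1 0  
0.15 0  
0.2 0  
0.25 0  
[ 0.006  0.01  -4.053] [ 0.    -0.001 -0.002]
[ 4.277 -0.249 -4.053] [-0.000e+00 -1.000e-03  2.098e+00]
[ 6.922  2.658 -4.052] [-0.000e+00 -1.000e-03  4.098e+00]
```

```bash
python3 -m pendant '[[0,0,-0.6,0,0,0,-1],[0,0,-1.8,0,0,0,-1],[0,0,-3,0,0,0,-1],[2,0,-3.6,0,0,1.5,-1],[4.1,0.3,-3.6,0,0,2.6,-1],[6.92,2.66,-3.6,0,0,4.1,-1],[6.92,2.66,-3.6,0,0,4.1,-1],[6.92,2.66,-3.6,0,0,4.1,-1],[6.92,2.66,-3.6,0,0,4.1,-1],[6.92,2.66,-3.6,0,0,4.1,-1]]'; python3 -c "
from h import *; st(); go((.545,.202,.16,-14))"
```

```text
clock: 5.65
position: [0.5445, 0.2063, 0.2365]
ee_rot: [0.787, 0.617, -0.0, -0.0]
ft_force: [-0.3, -0.8, -1.7]
grip_width: 0.28
grasp_force: 39.9
t5.65 p [0.5445 0.2063 0.2365] yaw-13.78 tilt0.05 F [-0.29 -0.75 -1.74] T [-0.101 -0.098  0.067] w0.280 g39.9 q7 -0.57
[-0.082  0.032  1.53 ] [-0.006 -0.004  0.028]
```

```bash
python3 -m pendant '[[-0.05,0.02,1,0,0,0,-1],[-0.05,0.02,1.66,0,0,0,-1],[-0.05,0.02,1.66,0,0,0,-1],[-0.05,0.02,1.66,0,0,0,-1],[-0.05,0.02,1.66,0,0,0,-1],[-0.05,0.02,1.66,0,0,0,-1],[-0.05,0.02,1.66,0,0,0,-1],[-0.05,0.02,1.66,0,0,0,-1],[-0.05,0.02,1.66,0,0,0,-1],[-0.05,0.02,1.66,0,0,0,-1]]'; python3 - <<'E'
from h import *
st()
im,d=manip.camera('side'); np.savez('side1.npz',im=im,d=d)
cv2.imwrite('pics/g2.png',cv2.resize(im[190:330,230:370],None,fx=4,fy=4,interpolation=2)[:,:,::-1])
print(manip.find_in('spring_button','side'))
go((.545,.202,.15,-14))
E
```

```text
clock: 6.9
position: [0.5454, 0.1995, 0.154]
ee_rot: [0.788, 0.616, -0.0, -0.0]
ft_force: [0.6, -0.3, -1.8]
grip_width: 0.284
grasp_force: 40.0
t6.90 p [0.5454 0.1995 0.154 ] yaw-14.00 tilt0.01 F [ 0.57 -0.3  -1.83] T [ 0.012 -0.022 -0.023] w0.284 g40.0 q7 -0.53
[{'box': [286.9, 218.1, 302.6, 270.4], 'p': 0.5}, {'box': [363.1, 226.8, 364.1, 236.4], 'p': 0.45}]
[ 0.046 -0.021  0.08 ] [-0.  0. -0.]
```

View pics/g2.png

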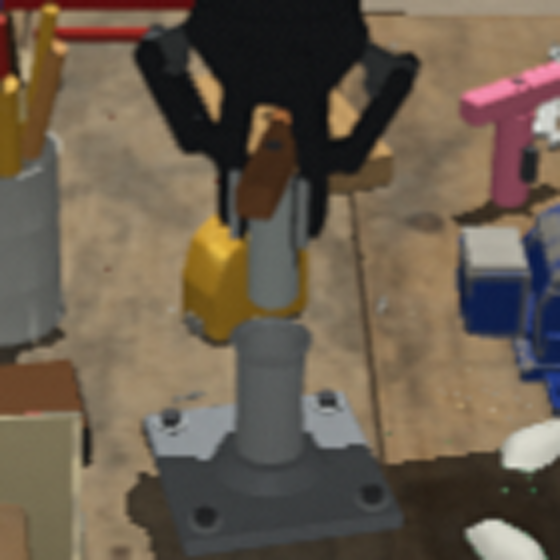

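```bash
python3 -m pendant '[[0.05,-0.02,0.2,0,0,0,-1],[0.05,-0.02,0.35,0,0,0,-1],[0.05,-0.02,0.42,0,0,0,-1],[0.05,-0.02,0.48,0,0,0,-1],[0.05,-0.02,0.53,0,0,0,-1],[0.05,-0.02,0.58,0,0,0,-1],[0.05,-0.02,0.62,0,0,0,-1],[0.05,-0.02,0.66,0,0,0,-1],[0.05,-0.02,0.7,0,0,0,-1],[0.05,-0.02,0.7,0,0,0,-1]]'; python3 -c "
from h import *; st()"
```

```text
clock: 8.25
position: [0.545, 0.2021, 0.1189]
ee_rot: [0.788, 0.616, -0.0, -0.0]
ft_force: [0.2, 0.3, -1.7]
grip_width: 0.281
grasp_force: 40.0
t8.25 p [0.545  0.2021 0.1189] yaw-14.00 tilt0.01 F [ 0.22  0.29 -1.66] T [ 0.027 -0.001  0.026] w0.281 g40.0 q7 -0.52
```

```bash
python3 -m pendant '[[0,0,0.05,0,0,0,-1],[0,0,0.1,0,0,0,-1],[0,0,0.15,0,0,0,-1],[0,0,0.19,0,0,0,-1],[0,0,0.23,0,0,0,-1],[0,0,0.27,0,0,0,-1],[0,0,0.3,0,0,0,-1],[0,0,0.33,0,0,0,-1],[0,0,0.35,0,0,0,-1],[0,0,0.35,0,0,0,-1]]'; python3 - <<'E'
from h import *
st()
im,d=manip.camera('side')
cv2.imwrite('pics/g3.png',cv2.resize(im[190:330,230:370],None,fx=4,fy=4,interpolation=2)[:,:,::-1])
E
```

```text
clock: 9.5
position: [0.5451, 0.2022, 0.1015]
ee_rot: [0.788, 0.616, -0.0, -0.0]
ft_force: [0.4, -0.3, -1.0]
grip_width: 0.277
grasp_force: 40.0
t9.50 p [0.5451 0.2022 0.1015] yaw-14.00 tilt0.01 F [ 0.41 -0.29 -1.02] T [ 0.001 -0.02   0.009] w0.277 g40.0 q7 -0.51
```

View pics/g3.png

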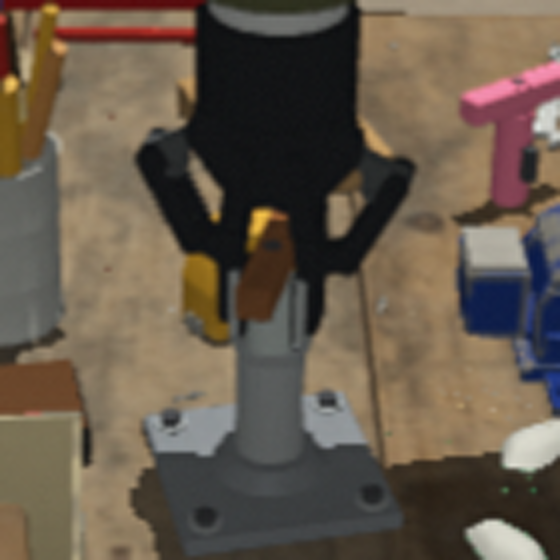

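```bash
python3 -m pendant '[[0,0,0,0,0,0,-0.3],[0,0,0,0,0,0,0],[0,0,0,0,0,0,0],[0,0,0,0,0,0,0],[0,0,-0.3,0,0,0,0],[0,0,-0.68,0,0,0,0],[0,0,-0.68,0,0,0,0],[0,0,-0.68,0,0,0,0],[0,0,-0.68,0,0,0,0],[0,0,-0.68,0,0,0,0]]'; python3 - <<'E'
from h import *
st()
im,d=manip.camera('side'); np.savez('side2.npz',im=im,d=d)
cv2.imwrite('pics/g4.png',cv2.resize(im[190:330,230:370],None,fx=4,fy=4,interpolation=2)[:,:,::-1])
u,v,P=cloud('side',d)
m=(abs(P[:,0]-.545)<.03)&(P[:,1]>.16)&(P[:,1]<.27)&(P[:,2]>.06)&(P[:,2]<.2)
I=im[v,u].astype(int); m&=(I[:,0]-I[:,2]>25)
Q=P[m]; print('bar',len(Q),Q.mean(0),Q.min(0),Q.max(0),np.percentile(Q[:,2],[2,50,98]))
E
```

```text
clock: 10.8
position: [0.5449, 0.2021, 0.1352]
ee_rot: [0.788, 0.616, -0.0, -0.0]
ft_force: [-0.4, 0.8, 0.7]
grip_width: 0.496
grasp_force: 0.0
t10.80 p [0.5449 0.2021 0.1352] yaw-14.00 tilt0.04 F [-0.35  0.75  0.73] T [ 0.038  0.059 -0.031] w0.496 g0.0 q7 -0.53
bar 347 [0.54801521 0.21269186 0.13539222] [0.51666541 0.16386474 0.0644916 ] [0.57427875 0.24579307 0.19654253] [0.08372378 0.13427442 0.19487175]
```

View pics/g4.png

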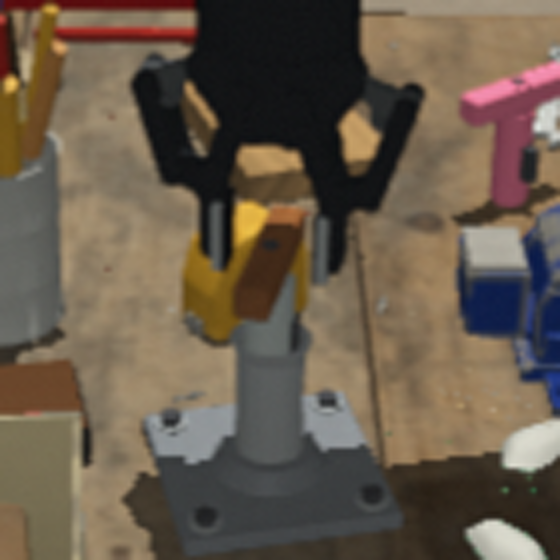

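```bash
python3 -m pendant '[[0,0,0,0,0,0,-0.4],[0,0,0,0,0,0,-1],[0,0,0,0,0,0,-1],[0,0,0,0,0,0,-1],[0,0,0.06,0,0,0,-1],[0,0,0.12,0,0,0,-1],[0,0,0.18,0,0,0,-1],[0,0,0.24,0,0,0,-1],[0,0,0.3,0,0,0,-1],[0,0,0.3,0,0,0,-1]]' 30; python3 -c "
from h import *; st()"
```

```text
clock: 12.1
position: [0.5454, 0.202, 0.1206]
ee_rot: [0.788, 0.616, 0.0, 0.0]
ft_force: [2.8, -0.5, 0.5]
grip_width: 0.2
grasp_force: 34.2
t12.10 p [0.5454 0.202  0.1206] yaw-14.01 tilt0.03 F [ 2.82 -0.53  0.49] T [-0.356 -0.599 -0.034] w0.200 g34.2 q7 -0.52
```

```bash
python3 -m pendant '[[0,0,0.05,0,0,0,-1],[0,0,0.1,0,0,0,-1],[0,0,0.15,0,0,0,-1],[0,0,0.2,0,0,0,-1],[0,0,0.24,0,0,0,-1],[0,0,0.28,0,0,0,-1],[0,0,0.31,0,0,0,-1],[0,0,0.34,0,0,0,-1],[0,0,0.36,0,0,0,-1],[0,0,0.36,0,0,0,-1]]'; python3 -c "
from h import *; st()"
```

```text
clock: 13.35
position: [0.5452, 0.202, 0.1024]
ee_rot: [0.788, 0.616, 0.0, 0.0]
ft_force: [3.9, -3.0, 2.1]
grip_width: 0.198
grasp_force: 34.4
t13.35 p [0.5452 0.202  0.1024] yaw-14.01 tilt0.01 F [ 3.92 -3.02  2.14] T [-0.71  -1.07   0.022] w0.198 g34.4 q7 -0.51
```

```bash
python3 -m pendant '[[0,0,0.01,0,0,0,-1],[0,0,0.01,0,0,0,-1],[0,0,0.02,0,0,0,-1],[0,0,0.02,0,0,0,-1],[0,0,0.03,0,0,0,-1],[0,0,0.03,0,0,0,-1],[0,0,0.03,0,0,0,-1],[0,0,0.03,0,0,0,-1],[0,0,0.03,0,0,0,-1],[0,0,0.03,0,0,0,-1]]'; python3 -c "
from h import *; st()"
```

```text
clock: 14.6
position: [0.5453, 0.2021, 0.102]
ee_rot: [0.788, 0.616, 0.0, -0.0]
ft_force: [-0.4, -4.9, 13.5]
grip_width: 0.201
grasp_force: 35.9
t14.60 p [0.5453 0.2021 0.102 ] yaw-14.02 tilt0.04 F [-0.36 -4.95 13.45] T [-1.145 -0.029  0.062] w0.201 g35.9 q7 -0.51
```

```bash
python3 -m pendant '[[0,0,0,0,0,-0.1,-1],[0,0,0,0,0,-0.2,-1],[0,0,0,0,0,-0.3,-1],[0,0,0,0,0,-0.4,-1],[0,0,0,0,0,-0.5,-1],[0,0,0,0,0,-0.6,-1],[0,0,0,0,0,-0.7,-1],[0,0,0,0,0,-0.7,-1],[0,0,0,0,0,-0.7,-1],[0,0,0,0,0,-0.7,-1]]'; python3 -c "
from h import *; st()"
```

```text
clock: 15.85
position: [0.5456, 0.2022, 0.102]
ee_rot: [0.757, 0.653, 0.001, -0.0]
ft_force: [0.6, -2.8, 11.4]
grip_width: 0.202
grasp_force: 35.6
t15.85 p [0.5456 0.2022 0.102 ] yaw-8.43 tilt0.07 F [ 0.63 -2.84 11.4 ] T [-0.886 -0.144 -0.203] w0.202 g35.6 q7 -0.42
```

```bash
python3 -m pendant '[[0,0,-0.005,0,0,-0.1,-1],[0,0,-0.005,0,0,-0.2,-1],[0,0,-0.005,0,0,-0.3,-1],[0,0,-0.005,0,0,-0.4,-1],[0,0,-0.005,0,0,-0.5,-1],[0,0,-0.005,0,0,-0.6,-1],[0,0,-0.005,0,0,-0.7,-1],[0,0,-0.005,0,0,-0.7,-1],[0,0,-0.005,0,0,-0.7,-1],[0,0,-0.005,0,0,-0.7,-1]]'; python3 -c "
from h import *; st()"
```

```text
clock: 17.1
position: [0.545, 0.2023, 0.1021]
ee_rot: [0.724, 0.69, 0.0, -0.0]
ft_force: [-0.9, -3.5, 12.7]
grip_width: 0.201
grasp_force: 35.7
t17.10 p [0.545  0.2023 0.1021] yaw-2.79 tilt0.04 F [-0.9  -3.49 12.71] T [-0.89   0.091  0.116] w0.201 g35.7 q7 -0.33
```

```bash
cat >> h.py <<'E'
def avg(n=4):
    L=[]
    for _ in range(n):
        im,d=manip.camera('side'); o=manip.get_obs(); L.append(np.r_[o['ft_force'],o['torque']])
    print('avg',np.round(np.mean(L,0),3),'std',np.round(np.std(L,0),3)); return im,d
E
python3 -c "
from h import *; im,d=avg(5)
a=manip.find_in('spring_button','side'); print(a); st()"
```

```text
avg [-0.459 -4.13  12.456 -0.884  0.121  0.119] std [0.4   0.404 0.167 0.012 0.023 0.018]
[{'box': [274.4, 246.1, 303.7, 277.8], 'p': 0.36}]
t17.40 p [0.545  0.2023 0.1021] yaw-2.79 tilt0.04 F [-0.46 -4.09 12.54] T [-0.831  0.073  0.122] w0.198 g35.7 q7 -0.33
```

```bash
python3 -m pendant '[[0,0,-0.003,0,0,-0.1,-1],[0,0,-0.003,0,0,-0.1,-1],[0,0,-0.003,0,0,-0.2,-1],[0,0,-0.003,0,0,-0.2,-1],[0,0,-0.003,0,0,-0.3,-1],[0,0,-0.003,0,0,-0.3,-1],[0,0,-0.003,0,0,-0.4,-1],[0,0,-0.003,0,0,-0.4,-1],[0,0,-0.003,0,0,-0.4,-1],[0,0,-0.003,0,0,-0.4,-1]]'; python3 -c "
from h import *; avg(2); st()"
```

```text
clock: 18.65
position: [0.545, 0.2026, 0.1021]
ee_rot: [0.705, 0.71, 0.0, -0.0]
ft_force: [0.8, -1.8, 10.1]
grip_width: 0.199
grasp_force: 35.4
avg [-0.097 -2.553 10.282 -0.572 -0.075 -0.068] std [0.068 0.404 0.455 0.013 0.027 0.008]
t18.75 p [0.545  0.2027 0.1021] yaw0.41 tilt0.06 F [-0.03 -2.15 10.74] T [-0.585 -0.102 -0.075] w0.200 g35.4 q7 -0.28
```

```bash
python3 -m pendant '[[0,0,0,0,0,-0.1,-1],[0,0,0,0,0,-0.2,-1],[0,0,0,0,0,-0.2,-1],[0,0,0,0,0,-0.3,-1],[0,0,0,0,0,-0.4,-1],[0,0,0,0,0,-0.4,-1],[0,0,0,0,0,-0.5,-1],[0,0,0,0,0,-0.6,-1],[0,0,0,0,0,-0.6,-1],[0,0,0,0,0,-0.6,-1]]'; python3 -c "
from h import *; avg(2); st()"
```

```text
clock: 20.0
position: [0.545, 0.2029, 0.1021]
ee_rot: [0.674, 0.739, 0.0, -0.0]
ft_force: [1.3, -2.3, 9.2]
grip_width: 0.198
grasp_force: 35.4
avg [ 1.282 -1.447 10.113 -0.443  0.053 -0.138] std [0.603 0.164 0.147 0.012 0.022 0.002]
t20.10 p [0.5449 0.2029 0.1021] yaw5.22 tilt0.07 F [ 0.68 -1.28  9.97] T [-0.431  0.032 -0.14 ] w0.201 g35.4 q7 -0.20
```

```bash
python3 -m pendant '[[0,0,0,0,0,-0.1,-1],[0,0,0,0,0,-0.2,-1],[0,0,0,0,0,-0.2,-1],[0,0,0,0,0,-0.3,-1],[0,0,0,0,0,-0.4,-1],[0,0,0,0,0,-0.4,-1],[0,0,0,0,0,-0.5,-1],[0,0,0,0,0,-0.6,-1],[0,0,0,0,0,-0.6,-1],[0,0,0,0,0,-0.6,-1]]'; python3 -c "
from h import *; avg(2); st()"
```

```text
clock: 21.35
position: [0.5448, 0.2028, 0.1021]
ee_rot: [0.643, 0.766, 0.0, -0.001]
ft_force: [-0.6, -1.0, 10.1]
grip_width: 0.2
grasp_force: 35.4
avg [-0.216 -1.795 10.37  -0.47   0.118 -0.108] std [0.211 0.659 0.62  0.032 0.028 0.003]
t21.45 p [0.5448 0.2029 0.1021] yaw10.02 tilt0.07 F [-0.   -1.14  9.75] T [-0.502  0.146 -0.111] w0.206 g35.4 q7 -0.12
```

```bash
python3 -m pendant '[[0,0,0,0,0,-0.1,-1],[0,0,0,0,0,-0.2,-1],[0,0,0,0,0,-0.2,-1],[0,0,0,0,0,-0.3,-1],[0,0,0,0,0,-0.4,-1],[0,0,0,0,0,-0.4,-1],[0,0,0,0,0,-0.5,-1],[0,0,0,0,0,-0.6,-1],[0,0,0,0,0,-0.6,-1],[0,0,0,0,0,-0.6,-1]]'; python3 -c "
from h import *; avg(2); st()"
```

```text
clock: 22.7
position: [0.5448, 0.2028, 0.1021]
ee_rot: [0.61, 0.792, 0.0, -0.001]
ft_force: [-0.4, -2.0, 10.5]
grip_width: 0.201
grasp_force: 35.4
avg [ 0.455 -1.742 10.563 -0.565  0.151 -0.112] std [0.041 0.336 0.37  0.012 0.004 0.025]
t22.80 p [0.5448 0.2028 0.1021] yaw14.81 tilt0.07 F [ 0.41 -1.41 10.19] T [-0.577  0.147 -0.086] w0.199 g35.4 q7 -0.04
```

```bash
python3 -m pendant '[[0,0,0,0,0,-0.1,-1],[0,0,0,0,0,-0.2,-1],[0,0,0,0,0,-0.2,-1],[0,0,0,0,0,-0.3,-1],[0,0,0,0,0,-0.4,-1],[0,0,0,0,0,-0.4,-1],[0,0,0,0,0,-0.5,-1],[0,0,0,0,0,-0.6,-1],[0,0,0,0,0,-0.6,-1],[0,0,0,0,0,-0.6,-1]]'; python3 - <<'E'
from h import *
im,d=avg(2); st()
cv2.imwrite('pics/g5.png',cv2.resize(im[190:330,230:370],None,fx=4,fy=4,interpolation=2)[:,:,::-1])
E
```

```text
clock: 24.05
position: [0.5445, 0.2029, 0.1021]
ee_rot: [0.576, 0.817, 0.0, -0.001]
ft_force: [-2.5, -2.1, 11.1]
grip_width: 0.2
grasp_force: 35.6
avg [-2.041 -0.935 11.644 -0.461  0.537 -0.199] std [0.607 0.265 0.02  0.029 0.017 0.02 ]
t24.15 p [0.5445 0.2029 0.1021] yaw19.61 tilt0.10 F [-1.43 -1.2  11.66] T [-0.49   0.52  -0.179] w0.198 g35.6 q7 0.04
```

View pics/g5.png

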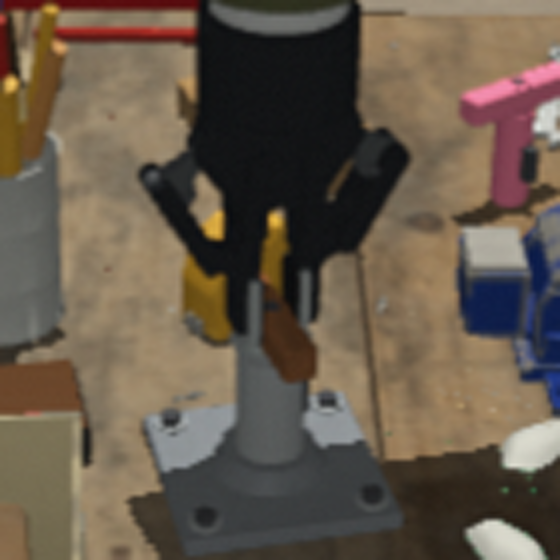

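```bash
python3 -m pendant '[[0,0,0,0,0,-0.1,-1],[0,0,0,0,0,-0.1,-1],[0,0,0,0,0,-0.2,-1],[0,0,0,0,0,-0.2,-1],[0,0,0,0,0,-0.3,-1],[0,0,0,0,0,-0.3,-1],[0,0,0,0,0,-0.3,-1],[0,0,0,0,0,-0.3,-1],[0,0,0,0,0,-0.3,-1],[0,0,0,0,0,-0.3,-1]]'; python3 -c "
from h import *; avg(2); st()"
```

```text
clock: 25.4
position: [0.5443, 0.2031, 0.1021]
ee_rot: [0.559, 0.829, 0.0, -0.001]
ft_force: [-2.9, -1.4, 11.7]
grip_width: 0.199
grasp_force: 35.7
avg [-2.632 -1.896 12.616 -0.379  0.853 -0.395] std [0.01  0.97  0.026 0.014 0.029 0.009]
t25.50 p [0.5443 0.2031 0.1021] yaw22.00 tilt0.12 F [-2.62 -2.87 12.59] T [-0.393  0.881 -0.404] w0.200 g35.7 q7 0.08
```

```bash
python3 -m pendant '[[0,0,0,0,0,0.3,-1],[0,0,0,0,0,0.5,-1],[0,0,0,0,0,0.6,-1],[0,0,0,0,0,0.6,-1],[0,0,0,0,0,0.6,-1],[0,0,0,0,0,0.6,-1],[0,0,0,0,0,0.6,-1],[0,0,0,0,0,0.6,-1],[0,0,0,0,0,0.6,-1],[0,0,0,0,0,0.6,-1]]'; python3 -c "
from h import *; avg(2); st()"
```

```text
clock: 26.75
position: [0.5443, 0.2031, 0.102]
ee_rot: [0.593, 0.805, 0.0, -0.001]
ft_force: [-3.2, -1.8, 12.7]
grip_width: 0.203
grasp_force: 35.7
avg [-2.766 -1.532 12.124 -0.466  0.717  0.109] std [0.802 0.259 0.153 0.007 0.046 0.004]
t26.85 p [0.5443 0.2031 0.1021] yaw17.25 tilt0.11 F [-1.96 -1.27 11.97] T [-0.459  0.763  0.105] w0.199 g35.7 q7 -0.00
```

```bash
python3 -m pendant '[[0,0,-0.004,0,0,0.2,-1],[0,0,-0.004,0,0,0.4,-1],[0,0,-0.004,0,0,0.6,-1],[0,0,-0.004,0,0,0.8,-1],[0,0,-0.004,0,0,1,-1],[0,0,-0.004,0,0,1.1,-1],[0,0,-0.004,0,0,1.2,-1],[0,0,-0.004,0,0,1.3,-1],[0,0,-0.004,0,0,1.3,-1],[0,0,-0.004,0,0,1.3,-1]]' 25; python3 -c "
from h import *; avg(2); st()"
```

```text
clock: 28.1
position: [0.5445, 0.2031, 0.1021]
ee_rot: [0.664, 0.748, 0.0, -0.001]
ft_force: [-1.4, -1.6, 9.2]
grip_width: 0.201
grasp_force: 35.4
avg [-1.219 -1.347  9.242 -0.347  0.293  0.096] std [0.133 0.593 0.395 0.009 0.034 0.001]
t28.20 p [0.5445 0.203  0.1021] yaw6.85 tilt0.09 F [-1.35 -1.94  9.64] T [-0.338  0.258  0.095] w0.197 g35.4 q7 -0.17
```

```bash
python3 -m pendant '[[0,0,0,0,0,0.1,-1],[0,0,0,0,0,0.2,-1],[0,0,0,0,0,0.3,-1],[0,0,0,0,0,0.4,-1],[0,0,0,0,0,0.4,-1],[0,0,0,0,0,0.4,-1],[0,0,0,0,0,0.4,-1],[0,0,0,0,0,0.4,-1],[0,0,0,0,0,0.4,-1],[0,0,0,0,0,0.4,-1]]'; python3 -c "
from h import *; avg(2); st()"
```

```text
clock: 29.45
position: [0.5445, 0.203, 0.1021]
ee_rot: [0.684, 0.729, 0.0, -0.001]
ft_force: [-1.9, -2.1, 10.3]
grip_width: 0.202
grasp_force: 35.4
avg [-0.901 -1.376 10.292 -0.369  0.304  0.071] std [0.549 0.005 0.225 0.009 0.005 0.   ]
t29.55 p [0.5445 0.203  0.1021] yaw3.65 tilt0.09 F [-0.35 -1.38 10.52] T [-0.359  0.299  0.071] w0.199 g35.4 q7 -0.22
```

```bash
python3 -m pendant '[[0,0,0,0,0,0.1,-1],[0,0,0,0,0,0.2,-1],[0,0,0,0,0,0.3,-1],[0,0,0,0,0,0.4,-1],[0,0,0,0,0,0.4,-1],[0,0,0,0,0,0.4,-1],[0,0,0,0,0,0.4,-1],[0,0,0,0,0,0.4,-1],[0,0,0,0,0,0.4,-1],[0,0,0,0,0,0.4,-1]]'; python3 -c "
from h import *; avg(2); st()"
```

```text
clock: 30.8
position: [0.5444, 0.203, 0.1021]
ee_rot: [0.704, 0.71, -0.0, -0.001]
ft_force: [-1.5, -2.0, 9.7]
grip_width: 0.201
grasp_force: 35.5
avg [-1.814 -0.991 10.274 -0.409  0.382  0.066] std [0.184 0.091 0.211 0.001 0.012 0.003]
t30.90 p [0.5444 0.203  0.1021] yaw0.45 tilt0.09 F [-2.   -0.9  10.48] T [-0.409  0.394  0.063] w0.195 g35.5 q7 -0.28
```

```bash
python3 -m pendant '[[0,0,0,0,0,0.1,-1],[0,0,0,0,0,0.2,-1],[0,0,0,0,0,0.3,-1],[0,0,0,0,0,0.4,-1],[0,0,0,0,0,0.5,-1],[0,0,0,0,0,0.5,-1],[0,0,0,0,0,0.5,-1],[0,0,0,0,0,0.5,-1],[0,0,0,0,0,0.5,-1],[0,0,0,0,0,0.5,-1]]'; python3 -c "
from h import *; avg(2); st()"
```

```text
clock: 32.15
position: [0.5443, 0.2025, 0.1021]
ee_rot: [0.729, 0.685, -0.001, -0.001]
ft_force: [-2.3, -3.9, 11.2]
grip_width: 0.198
grasp_force: 35.7
avg [-2.85  -3.437 12.954 -0.875  0.721  0.193] std [0.64  0.023 0.41  0.012 0.043 0.002]
t32.25 p [0.5443 0.2025 0.1021] yaw-3.57 tilt0.11 F [-3.49 -3.46 12.54] T [-0.863  0.764  0.195] w0.200 g35.7 q7 -0.34
```

```bash
python3 -m pendant '[[0,0,0,0,0,-0.4,-1],[0,0,0,0,0,-0.8,-1],[0,0,0,0,0,-1.2,-1],[0,0,0,0,0,-1.45,-1],[0,0,0,0,0,-1.45,-1],[0,0,0,0,0,-1.45,-0.6],[0,0,0,0,0,-1.45,0],[0,0,0,0,0,-1.45,0],[0,0,0,0,0,-1.45,0],[0,0,0,0,0,-1.45,0]]'; python3 -c "
from h import *; st()"; python3 -m pendant '[[0,0,-0.2,0,0,0,0],[0,0,-0.6,0,0,0,0],[0,0,-1.2,0,0,0,0],[0,0,-2,0,0,0,0],[0,0,-2.8,0,0,0,0],[0,0,-3.2,0,0,0,0],[-2,-2,-3.2,0,0,0,0],[-2,-2,-3.2,0,0,0,0],[-2,-2,-3.2,0,0,0,0],[-2,-2,-3.2,0,0,0,0]]'; python3 - <<'E'
from h import *
st()
W=[]
for c in('side','top'):
    im,d=manip.camera(c)
    a=im[220:330,220:370] if c=='side' else im[170:280,95:245]
    W.append(cv2.resize(a,None,fx=2.6,fy=4,interpolation=2)[:,:] if 0 else cv2.resize(a,(396,290),interpolation=2))
    u,v,P=cloud(c,d); m=(abs(P[:,0]-.545)<.06)&(abs(P[:,1]-.202)<.06)&(P[:,2]>.092)&(P[:,2]<.12); Q=P[m]
    print(c,len(Q),cv2.minAreaRect(Q[:,:2].astype(np.float32)*1000),np.percentile(Q[:,2],[10,50,90]))
    print([(x['box'],x['p']) for x in manip.find_in('spring_button',c)])
cv2.imwrite('pics/g6.png',np.hstack(W)[:,:,::-1])
E
```

```text
clock: 33.5
position: [0.5449, 0.2023, 0.1015]
ee_rot: [0.656, 0.755, -0.0, -0.0]
ft_force: [0.7, -0.7, 0.4]
grip_width: 0.498
grasp_force: 0.0
t33.50 p [0.5449 0.2023 0.1015] yaw8.01 tilt0.03 F [ 0.72 -0.75  0.35] T [ 0.032 -0.003 -0.056] w0.498 g0.0 q7 -0.15
clock: 34.75
position: [0.46, 0.0889, 0.2626]
ee_rot: [0.656, 0.754, 0.001, -0.0]
ft_force: [-0.7, 0.6, -0.5]
grip_width: 0.5
grasp_force: 0.0
t34.75 p [0.46   0.0889 0.2626] yaw7.94 tilt0.13 F [-0.73  0.64 -0.47] T [ 0.015 -0.045 -0.052] w0.500 g0.0 q7 -0.17
side 265 ((547.2266845703125, 203.81765747070312), (18.14296531677246, 85.53303527832031), 8.9320068359375) [0.09564101 0.10103348 0.10255169]
[([359.8, 225.1, 367.8, 236.3], 0.58)]Traceback (most recent call last):
  File "<stdin>", line 9, in <module>
    return _quantile_unchecked(
        a, q, axis, out, overwrite_input, method, keepdims, weights)
    return _ureduce(a,
                    func=_quantile_ureduce_func,
    ...<5 lines>...
                    overwrite_input=overwrite_input,
                    method=method)
    r = func(a, **kwargs)
    result = _quantile(arr,
                       quantiles=q,
    ...<2 lines>...
                       out=out,
                       weights=wgt)
    slices_having_nans = np.isnan(arr[-1, ...])
                                  ~~~^^^^^^^^^
IndexError: index -1 is out of bounds for axis 0 with size 0
```

```bash
python3 - <<'E'
from h import *
im,d=manip.camera('side'); st()
cv2.imwrite('pics/g6.png',cv2.resize(im[220:320,230:350],None,fx=6,fy=6,interpolation=2)[:,:,::-1])
E
```

```text
t34.95 p [0.4605 0.0905 0.2616] yaw8.09 tilt0.03 F [-0.11 -0.29  0.14] T [-0.014 -0.009  0.038] w0.505 g0.0 q7 -0.17
```

View pics/g6.png

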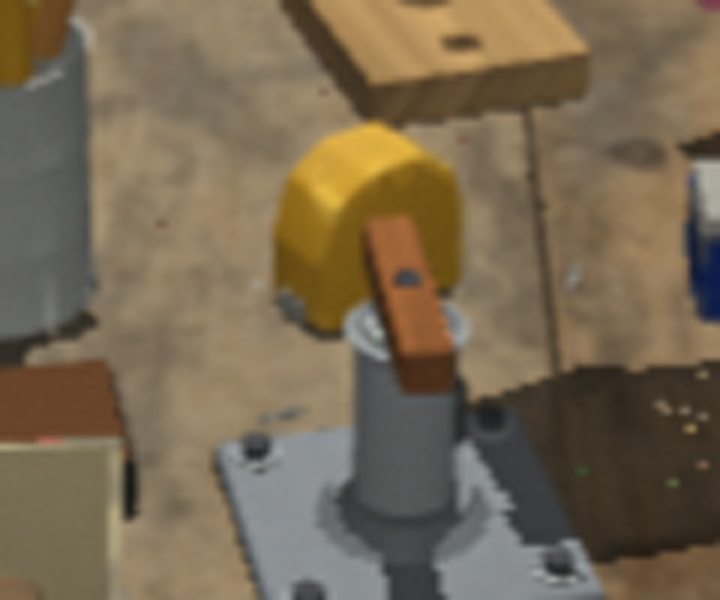

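The bar sits on the rim at crop pixel (410,310). The dark button sticks out of the tube wall at the right, around (460,405), so it has popped.

```bash
python3 -c "
from workcell import manip; print(manip.hand_in())"
```

```text
the job is handed in; nothing more can be done
None
```

The work rest is in the stand with its bar home on the rim and its button popped out through the tube's hole; I let go and handed the job in at about 35 s. While confirming the pop I twisted past it to a stop each way, peaking at about 0.4 N·m, so the button may have been loaded more than a strictly gentle twist would have.

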